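# Twist the blue pen cup down into its desk holder

## Task

Stand the empty blue pen cup in the orange collar of the grey desk holder, then twist the cup clockwise (seen from above) so that the stiff collar winds down with it until it bottoms out. Let go and leave the cup upright, fully home in the holder; leave the yellow cup of pens standing where it is.

Things in the scene. Friction and masses are not known exactly. Their poses are not given: they have to be found in the camera images.
- blue_cup_mid (a point): Middle (on the axis, 45 mm above the underside) of the empty blue pen cup: open, square, 56 x 56 mm outside, 90 mm tall, walls 3 mm, about 0.18 kg, loose on the table. z points up to the open top; x and y are square to its flat sides. Its four sides are alike. Grip it across two opposite sides about 25 mm below the rim, so that fingertips clear the holder and the gripper clears the rim.
- holder_top (a point): Point on the holder's axis, level with the top of its round grey base (144 mm across, 50 mm high, fixed); z up. In it sits the orange collar: a square tapered socket, 28 mm deep, 68 mm wide inside at the mouth, 58 at its flat black seat, too snug there for the cup to turn in it. At the start its sides are square to this x and y, its mouth is 16 mm above this point, its seat 12 mm below.
- collar (a joint): Turn of the orange collar, rad: 0 raised (start), growing clockwise seen from above to 1.25 (72 degrees) at the bottom stop. It winds down a spiral track, 12.8 mm per rad, 16 mm in all, stiffly (0.32 N m of friction), and stays where left; twist it, a light straight push does not move it. Its white tick starts at the grey rim's white tick and ends at the yellow one.
- pen_cup_mid (a point): Middle (45 mm above the underside) of a yellow cup of the same shape and size with four pens standing out of it, to 132 mm above the table. It stays where it is.
There are look-alikes about, which are no part of the job. Of the things that look like the part that bears blue_cup_mid, take the one that is farthest to the robot's left at the start. Of the things that look like the part that bears holder_top, the smaller one is meant.

How it is judged (in metres and radians):
On the way:
1. the blue cup stands in the collar, which is still raised (turned less than 0.6 rad) (horizontal distance between blue_cup_mid and holder_top below 0.012 m and z of blue_cup_mid in the frame of holder_top below 0.045 m and angle between blue_cup_mid's own z axis and vertical below 0.17 rad and value of joint collar below 0.6 rad), for 0.1 s.
At the end, for the whole second after the job is handed in: The collar is wound down to within 0.18 rad (10 degrees) of its stop, and the blue cup stands in it: centred on the holder within 10 mm, its middle less than 26 mm above the top of the base (17 mm when fully home), upright within 10 degrees (value of joint collar above 1.07 rad and horizontal distance between blue_cup_mid and holder_top below 0.01 m and z of blue_cup_mid in the frame of holder_top below 0.026 m and angle between blue_cup_mid's own z axis and vertical below 0.17 rad); the robot touches nothing.
It fails at once if the yellow cup of pens is moved more than 30 mm or knocked over (distance of pen_cup_mid from where it was at the start of the episode above 0.03 m or angle between pen_cup_mid's own z axis and vertical above 0.35 rad).
It also fails if it takes over 48 s, if anything falls off the work surface, if the arm or the gripper's body presses on something with over 40 N, if the wrist force passes 120 N, or if a joint passes its speed limit or range.

## Robot

A 6-joint arm with a two-finger parallel gripper is mounted at the origin on the work surface. World frame = base frame: x ahead of the robot, y to its left, z up, the work surface at z = 0. Lengths are in mm, angles in rad, forces in N, time in s.
With the tool pointing down it reaches from about 275 to 1000 mm from the base axis. Payload 8.4 kg.
Tool frame: the origin (TCP) lies at the very end of the fingers, on their centre line; the grasp point (between the pads) lies 19 mm behind it; z points along the fingers, y is the direction in which the jaws open and shut (so a half turn about z gives the same grasp; the last joint's range is limited). The gripper opens to 85 mm and grips with 20 to 120 N. Pads are 22 mm wide; open, the fingers measure 114 mm over their backs; the gripper's body (76 mm by 85 mm) begins 54 mm behind the grasp point. The pads swing forward as they close: fully open they stand 13 mm farther back than shut.
Start: joints at [-0.002, 0.353, 1.633, -0, 1.155, -0.002], TCP at [625.002, -0, 231.281] pointing down, gripper open.
Joint ranges: [-2.63, 2.63], [-0.92, 2.1], [0.06, 2.66], [-1.3, 4.44], [0, 2.69], [-3.02, 3.02]. Speed limits (rad/s): [2.22, 2.22, 2.79, 3.14, 3.14, 3.14].

## Interface

Orientations are given as [roll, pitch, yaw] about the fixed x, y, z axes, in that order (R = Rz(yaw) Ry(pitch) Rx(roll)).
In Python, from rig import r gives the robot as it stands.
- The arm moves only by the tool move_arm, never from a script. Its argument "increments" is a list of rows, each an object of numbers: "tx", "ty", "tz": the shift along the tool's x, y, z in cm; "rx", "ry", "rz": the turn, a rotation vector about the tool's x, y, z in degrees; "gripper": the gripper's target within -1 to 1 (fully open at 1, half-way at 0, shut at -1). A call has 1 to 12 rows; each row shifts and turns the commanded pose from where the row before left it, along the tool's axes as they then stand; what a row does not reach is not made up. A row lasts 1/10 s, in which the tool goes at most 50 mm and 8.59 degrees, less where a joint would pass 70% of its speed; a pose out of reach is approached as far as the arm can. A call is refused whole if a number of a shift passes 5 or a number of a turn 8.59, either way. A call with a gripper value outside its range is refused whole. The fingers move at their own pace and stop on an object; "squeeze" is the grip in N (left out, the last holds). Time passes only in rows, so rows that do not move let the fingers close. It gives the time, the measured TCP pose, the force and the opening at its end, in the units of the state.
- r.sense(): the state, without advancing time (a new reading comes with each control period).
- r.grab_frame(name): name is "scene" or "side" or "wrist"; returns (picture, depth): 384x512x3 uint8, red, green, blue; 384x512 float32, mm along the optical axis (not along the pixel's ray), 0 where there is no reading.
- r.camera_model(name): a dict with "fx", "fy", "cx", "cy" (pixels), "R" (3x3) and "t" (3): a world point X has camera coordinates R X + t; the wrist camera has in their place "hand_eye" (4x4, takes a point from camera to tool coordinates, whose origin is the TCP and whose axes are the flange's). Camera axes: x right, y down, z forward; pixel columns grow to the right and rows downward; lengths in mm; the calibration is good to about 2 mm. A picture is of the moment at which its call begins: read the wrist's pose just before it. camera_model takes no time and is no camera call.
- r.sign_off(): hands the job in, once; it reports no verdict.
Trained networks look in the newest picture that a camera, given by its name, has taken for a name from the list of things; names that differ only in an ending like _2 or _b are one class to them, and where a whole thing is asked for, a point or a joint stands for the part that bears it (a point fixed in the world has none). Each returns a list of dicts, best first, with "confidence" (0 to 1); they miss things now and then, are a little off and sometimes report something else, mostly with a low value. They report only what shows in the picture. A call takes as long as a camera call. They do not tell look-alikes from the thing itself.
- r.cut_out(query, camera): "mask" (384x512 bool, what is visible of it) and "bbox" ([left, top, right, bottom] in pixels, round what is visible of it).
- r.place_of(query, camera): "location" ([row, column] in pixels: a listed point, or the origin of a listed thing).
The state is a dict: "clock": time; "qpos": joint angles; "qvel": joint speeds; "joint_efforts": joint torques, N m; "eef_pos": TCP position; "tcp_rot": TCP orientation; "contact_force": force on the tool from outside, world axes, zero at the start; "wrist_torque": the same for the moment, N m; "opening": opening from 0.0 (shut) to 1.0 (fully open).
Only numpy, scipy, OpenCV 4.12 (cv2) and the standard library are available. Lean on these libraries where they do the work, as an engineer would, in place of code of your own. Each camera call takes 0.05 s, during which the arm holds its last target. There are 200 camera calls.

## Working session

There is one attempt and no reset: what is moved stays moved. The work goes in short steps, Python scripts to look and compute and a tool call to move; the robot and the scene stay as the last step left them, time stands still between calls to the robot, and variables do not carry over. Pictures are saved under pics/ and viewed, about 8 in all and at most 12, crops included, and the job is handed in when it is done.

Besides the shell and the picture viewer there is one more tool, called after "Call:" by a JSON object that holds its "op" and its "data", one argument or row to a line. move_arm: Moves the arm, as the interface text tells. Its arguments: {"type":"object","properties":{"increments":{"type":"array","items":{"type":"object","properties":{"tx":{"type":"number"},"ty":{"type":"number"},"tz":{"type":"number"},"rx":{"type":"number"},"ry":{"type":"number"},"rz":{"type":"number"},"gripper":{"type":"number"}}}},"squeeze":{"type":"number"}},"required":["increments"]}

```bash
mkdir -p pics; ls; python3 - <<'E'
from rig import r
import cv2,numpy as np
s=r.sense();print(s)
ims=[]
for c in("scene","side"):
    p,d=r.grab_frame(c);np.savez(f"pics/{c}0.npz",p=p,d=d);ims.append(p)
    m=r.camera_model(c);K=m
    R=np.array(m["R"]);t=np.array(m["t"])
    print(c,"cam at",-R.T@t)
    for q in("blue_cup_mid","holder_top","pen_cup_mid"):
        for o in r.cut_out(q,c):
            M=o["mask"]&(d>0);v,u=np.nonzero(M);z=d[M]
            P=np.c_[(u-m["cx"])/m["fx"]*z,(v-m["cy"])/m["fy"]*z,z];W=(P-t)@R
            print(q,round(o["confidence"],2),o["bbox"],"lo",np.percentile(W,2,0).round(),"hi",np.percentile(W,98,0).round())
    print([(q,[(np.round(o["location"]),round(o["confidence"],2)) for o in r.place_of(q,c)]) for q in("blue_cup_mid","holder_top")])
cv2.imwrite("pics/a.png",ims[0][:,:,::-1]);cv2.imwrite("pics/b.png",ims[1][:,:,::-1])
E
```

```text
pics
{'clock': 0.0, 'qpos': array([-2.37505664e-03,  3.53629619e-01,  1.63413279e+00,  6.98203985e-06,
        1.15523249e+00, -2.41063606e-03]), 'qvel': array([ 6.88798217e-04, -8.45685085e-04, -1.12215587e-03, -2.81474221e-04,
        1.72657205e-03,  2.15153514e-05]), 'joint_efforts': array([-2.03471049e-03, -6.05236173e+01, -3.42063046e+01, -2.62302356e-04,
        9.48130677e-03,  3.61521288e-06]), 'eef_pos': array([6.24514658e+02, 1.89328614e-02, 2.30573843e+02]), 'tcp_rot': array([-3.14019043e+00, -9.76411353e-06,  1.57082908e+00]), 'contact_force': array([-0.60123882, -0.27000944,  0.31989834]), 'wrist_torque': array([0.05047786, 0.05739435, 0.00346593]), 'opening': 0.9997305018560281}
scene cam at [950.46750697 325.01631717 755.41320098]
blue_cup_mid 0.72 [103.1, 149.1, 138.1, 188.9] lo [ 542. -409.    1.] hi [ 615. -337.   91.]
blue_cup_mid 0.67 [141.1, 163.4, 173.8, 209.7] lo [ 527. -299.    3.] hi [ 598. -227.   91.]
holder_top 0.83 [293.8, 254.4, 367.2, 337.2] lo [498. 154.   4.] hi [633. 285.  66.]
holder_top 0.73 [332.2, 177.1, 418.3, 254.1] lo [246. 115.   3.] hi [416
[... 239 characters left out ...]
.]), 0.8)])]
side cam at [  -6.61007504 -848.22323039  624.10623418]
blue_cup_mid 0.79 [383.2, 222.2, 426.6, 280.4] lo [ 542. -411.    0.] hi [ 663. -333.   91.]
blue_cup_mid 0.61 [346.8, 199.2, 376.5, 249.3] lo [ 526. -302.    4.] hi [ 596. -231.   91.]
holder_top 0.64 [143.4, 140.5, 215.7, 196.8] lo [238. 105.   6.] hi [405. 254.  85.]
pen_cup_mid 0.69 [261.5, 158.0, 284.3, 218.0] lo [429. -98.   2.] hi [493. -31. 126.]
pen_cup_mid 0.45 [344.5, 200.2, 376.6, 251.1] lo [ 526. -301.    1.] hi [ 598. -220.   91.]
[('blue_cup_mid', [(array([224., 361.]), 0.86), (array([252., 402.]), 0.73)]), ('holder_top', [(array([154., 178.]), 0.73), (array([139., 256.]), 0.7), (array([226., 361.]), 0.44)])]
```

View pics/a.png

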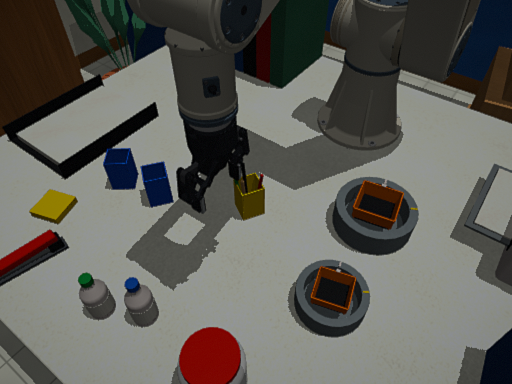

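View pics/b.png

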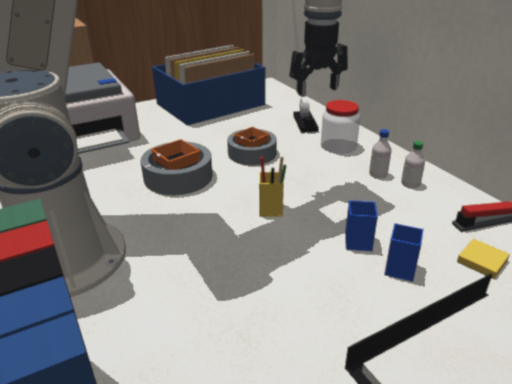

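The scene view shows the left blue cup at about (157,186), nearer the robot's left than the other at (121,168). The smaller holder is at (332,295) and the yellow cup at (249,197). Next I measure centres and yaws from depth.

```bash
cat > h.py <<'E'
import numpy as np,cv2
def world(m,d,R=None,t=None):
    v,u=np.indices(d.shape);P=np.stack([(u-m["cx"])/m["fx"]*d,(v-m["cy"])/m["fy"]*d,d],-1)
    if R is None: R=np.array(m["R"]);t=np.array(m["t"])
    return (P-t)@R
def rect(W,sel):
    c,s,a=cv2.minAreaRect(W[sel][:,:2].astype(np.float32));return np.round(c,1),np.round(s,1),round(a,1),int(sel.sum())
def masks(p,W,d):
    h=cv2.cvtColor(p,cv2.COLOR_RGB2HSV);H,S,V=[h[...,i].astype(int) for i in range(3)];ok=d>0
    return dict(blue=ok&(abs(H-114)<14)&(S>120),orange=ok&(H<14)&(S>120),W=W)
def near(W,x,y,rad): return np.hypot(W[...,0]-x,W[...,1]-y)<rad
def circ(W,sel):
    x,y=W[sel][:,0],W[sel][:,1];a=np.linalg.lstsq(np.c_[x,y,np.ones_like(x)],x*x+y*y,rcond=None)[0]
    return a[:2]/2
E
python3 - <<'E'
from rig import r
from h import *
for c in("scene","side"):
    f=np.load(f"pics/{c}0.npz");m=r.camera_model(c);W=world(m,f["d"]);k=masks(f["p"],W,f["d"]);z=W[...,2]
    b=k["blue"]&near(W,562,-264,55)
    print(c,"cup rim",rect(W,b&(z>84)&(z<97)),"all",rect(W,b&(z>8)&(z<97)), "ztop",np.percentile(z[b],97))
    o=k["orange"]&near(W,565,220,65)
    print("collar",rect(W,o&(z>60)&(z<72)),np.percentile(z[o],[50,97]))
    g=~k["orange"]&near(W,565,220,85)&(z>45)&(z<56)
    hull=cv2.convexHull(W[g][:,:2].astype(np.float32));print("base circ",cv2.minEnclosingCircle(hull),g.sum())
    y=near(W,462,-62,60)&(z>5)&(z<95);print("pen",rect(W,y))
w=r.camera_model("wrist");print(np.round(w["hand_eye"],3),w["fx"])
E
```

```text
scene cup rim (array([ 562.4, -263.4]), array([57.9, 55.1]), 53.4, 160) all (array([ 562.6, -263.3]), array([60.7, 55. ]), 54.5, 955) ztop 90.41734128875457
collar (array([562.2, 217.6]), array([74.7, 73.4]), 15.5, 276) [54.10920593 66.94779273]
base circ ((562.529296875, 217.7526092529297), 72.21015167236328) 1651
pen (array([462.3, -61.6]), array([60.4, 56.2]), 59.3, 1056)
side cup rim (array([ 562.8, -264.6]), array([58. , 54.9]), 51.4, 200) all (array([ 562.2, -264.7]), array([61.8, 55.7]), 51.4, 1275) ztop 90.43789258673593
collar (array([563.6, 216.1]), array([76. , 74.8]), 15.4, 128) [54.70032333 66.72563477]
base circ ((564.6375732421875, 216.32957458496094), 73.95771026611328) 369
pen (array([463.1, -62.3]), array([62.9, 55.1]), 59.8, 992)
[[-1.00000e-03 -9.45000e-01 -3.27000e-01  8.50580e+01]
 [ 1.00000e+00 -2.00000e-03 -0.00000e+00  3.42000e-01]
 [-0.00000e+00 -3.27000e-01  9.45000e-01 -1.43774e+02]
 [ 0.00000e+00  0.00000e+00  0.00000e+00  1.00000e+00]] 288.17132523780884
```

Both cameras agree. The cup is at (562.5,-264) with its sides at about 52° (mod 90), and the holder is at (563,217) with the collar sides at 15.5°. I move above the cup with the jaws at −37.5°.

Call:
{"op": "move_arm", "data": {
  "increments": [
    {"tx":-3.3,"ty":-0.8,"tz":0.4,"gripper":1},
    {"tx":-3.3,"ty":-0.8,"tz":0.4},
    {"tx":-3.3,"ty":-0.8,"tz":0.4},
    {"tx":-3.3,"ty":-0.8,"tz":0.4},
    {"tx":-3.3,"ty":-0.8,"tz":0.4},
    {"tx":-3.3,"ty":-0.8,"tz":0.4},
    {"tx":-3.3,"ty":-0.7,"tz":0.4},
    {"tx":-3.3,"ty":-0.7,"tz":0.4}
  ]
}}

```text
invalid input
```

Call:
{"op": "move_arm", "data": {
  "increments": [
    {"rz":7.5},
    {"rz":7.5},
    {"rz":7.5},
    {"rz":7.5},
    {"rz":7.5},
    {},
    {},
    {}
  ]
}}

```text
invalid input
```

```bash
cat >> h.py <<'E'
from scipy.spatial.transform import Rotation as Ro
def wrist(r):
    s=r.sense();p,d=r.grab_frame("wrist");m=r.camera_model("wrist");H=np.array(m["hand_eye"])
    T=np.eye(4);T[:3,:3]=Ro.from_euler("xyz",s["tcp_rot"]).as_matrix();T[:3,3]=s["eef_pos"];C=np.linalg.inv(T@H)
    return s,p,d,world(m,d,C[:3,:3],C[:3,3])
E
python3 - <<'E'
from rig import r
from h import *
s,p,d,W=wrist(r);print(s["eef_pos"].round(1),np.degrees(s["tcp_rot"]).round(1),s["qpos"].round(2),s["clock"])
z=W[...,2];b=masks(p,W,d)["blue"]&near(W,562,-264,55)
print(rect(W,b&(z>84)&(z<97)),np.percentile(z[b],97) if b.any() else 0)
cv2.imwrite("pics/c.png",p[:,:,::-1])
E
```

```text
[625.   -0.  231.3] [-180.   -0.   90.] [-0.    0.35  1.63  0.    1.16 -0.  ] 0.6
(array([ 548.4, -233.2]), array([26.7,  4.6]), 43.8, 54) 90.68716461618745
```

View pics/c.png

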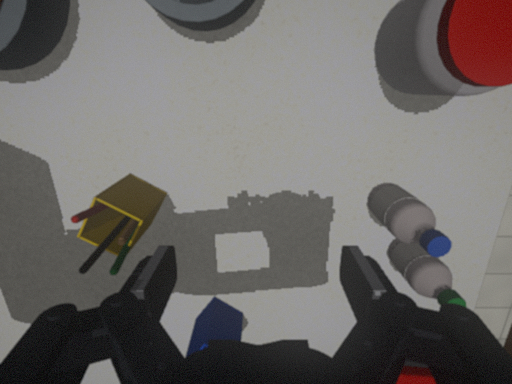

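The arm did not move: the calls were refused, perhaps because each row needs every field. The wrist view still shows the start pose, with the yellow cup at (125,215) and a corner of the blue cup at (215,325). I retry with full rows.

Call:
{"op": "move_arm", "data": {
  "increments": [
    {"tx":-3.3,"ty":-0.8,"tz":0.4,"rx":0,"ry":0,"rz":0,"gripper":1},
    {"tx":-3.3,"ty":-0.8,"tz":0.4,"rx":0,"ry":0,"rz":0,"gripper":1},
    {"tx":-3.3,"ty":-0.8,"tz":0.4,"rx":0,"ry":0,"rz":0,"gripper":1},
    {"tx":-3.3,"ty":-0.8,"tz":0.4,"rx":0,"ry":0,"rz":0,"gripper":1},
    {"tx":-3.3,"ty":-0.8,"tz":0.4,"rx":0,"ry":0,"rz":0,"gripper":1},
    {"tx":-3.3,"ty":-0.8,"tz":0.4,"rx":0,"ry":0,"rz":0,"gripper":1},
    {"tx":-3.3,"ty":-0.7,"tz":0.4,"rx":0,"ry":0,"rz":0,"gripper":1},
    {"tx":-3.3,"ty":-0.7,"tz":0.4,"rx":0,"ry":0,"rz":0,"gripper":1}
  ]
}}

```text
clock: 1.45
eef_pos: [562.6, -265.4, 199.3]
tcp_rot: [3.141, 0.0, 1.571]
contact_force: [-0.1, 0.5, 0.1]
opening: 1.0
```

Call:
{"op": "move_arm", "data": {
  "increments": [
    {"tx":0,"ty":0,"tz":0,"rx":0,"ry":0,"rz":7.5,"gripper":1},
    {"tx":0,"ty":0,"tz":0,"rx":0,"ry":0,"rz":7.5,"gripper":1},
    {"tx":0,"ty":0,"tz":0,"rx":0,"ry":0,"rz":7.5,"gripper":1},
    {"tx":0,"ty":0,"tz":0,"rx":0,"ry":0,"rz":7.5,"gripper":1},
    {"tx":0,"ty":0,"tz":0,"rx":0,"ry":0,"rz":7.5,"gripper":1},
    {"tx":0,"ty":0,"tz":0,"rx":0,"ry":0,"rz":0,"gripper":1},
    {"tx":0,"ty":0,"tz":0,"rx":0,"ry":0,"rz":0,"gripper":1}
  ]
}}

```text
clock: 2.15
eef_pos: [563.0, -264.0, 199.3]
tcp_rot: [-3.142, 0.0, 0.92]
contact_force: [-0.4, 0.1, 0.2]
opening: 1.0
```

```bash
python3 - <<'E'
from rig import r
from h import *
s,p,d,W=wrist(r);print(s["eef_pos"].round(1),np.degrees(s["tcp_rot"]).round(1),s["qpos"].round(2),s["clock"])
z=W[...,2];b=masks(p,W,d)["blue"]&near(W,562,-264,55)
print(rect(W,b&(z>84)&(z<97)),np.percentile(z[b],97) if b.any() else 0)
cv2.imwrite("pics/d.png",p[:,:,::-1])
E
```

```text
[ 563.  -264.   199.3] [-180.     0.    52.7] [-0.44  0.38  1.67 -0.    1.09  0.21] 2.15
(array([ 562.8, -262.5]), array([55.2, 54.2]), 54.1, 487) 91.95228633495523
```

View pics/d.png

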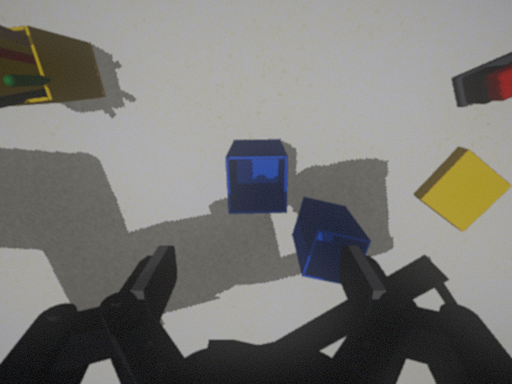

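The blue cup is at (257,178), square to the jaws and centred; the look-alike at (330,240) is clear of the fingers. I descend and grip.

Call:
{"op": "move_arm", "data": {
  "increments": [
    {"tx":0,"ty":0,"tz":2.6,"rx":0,"ry":0,"rz":0,"gripper":1},
    {"tx":0,"ty":0,"tz":2.6,"rx":0,"ry":0,"rz":0,"gripper":1},
    {"tx":0,"ty":0,"tz":2.6,"rx":0,"ry":0,"rz":0,"gripper":1},
    {"tx":0,"ty":0,"tz":2.6,"rx":0,"ry":0,"rz":0,"gripper":1},
    {"tx":0,"ty":0,"tz":2.6,"rx":0,"ry":0,"rz":0,"gripper":1},
    {"tx":0,"ty":0,"tz":2.5,"rx":0,"ry":0,"rz":0,"gripper":1},
    {"tx":0,"ty":0,"tz":0,"rx":0,"ry":0,"rz":0,"gripper":1},
    {"tx":0,"ty":0,"tz":0,"rx":0,"ry":0,"rz":0,"gripper":1}
  ]
}}

```text
clock: 3.0
eef_pos: [563.0, -264.0, 44.4]
tcp_rot: [-3.141, 0.0, 0.918]
contact_force: [1.0, 0.1, 0.6]
opening: 1.0
```

Call:
{"op": "move_arm", "data": {
  "increments": [
    {"tx":0,"ty":0,"tz":0,"rx":0,"ry":0,"rz":0,"gripper":-1},
    {"tx":0,"ty":0,"tz":0,"rx":0,"ry":0,"rz":0,"gripper":-1},
    {"tx":0,"ty":0,"tz":0,"rx":0,"ry":0,"rz":0,"gripper":-1},
    {"tx":0,"ty":0,"tz":0,"rx":0,"ry":0,"rz":0,"gripper":-1},
    {"tx":0,"ty":0,"tz":0,"rx":0,"ry":0,"rz":0,"gripper":-1},
    {"tx":0,"ty":0,"tz":0,"rx":0,"ry":0,"rz":0,"gripper":-1},
    {"tx":0,"ty":0,"tz":0,"rx":0,"ry":0,"rz":0,"gripper":-1},
    {"tx":0,"ty":0,"tz":0,"rx":0,"ry":0,"rz":0,"gripper":-1}
  ],
  "squeeze": 70
}}

```text
clock: 3.8
eef_pos: [564.1, -264.5, 46.0]
tcp_rot: [3.139, -0.001, 0.917]
contact_force: [-0.1, 0.4, 6.3]
opening: 0.653
```

Call:
{"op": "move_arm", "data": {
  "increments": [
    {"tx":0,"ty":0,"tz":-1.5,"rx":0,"ry":0,"rz":0,"gripper":-1},
    {"tx":0,"ty":0,"tz":-2.5,"rx":0,"ry":0,"rz":0,"gripper":-1},
    {"tx":0,"ty":0,"tz":-2.5,"rx":0,"ry":0,"rz":-5.3,"gripper":-1},
    {"tx":0,"ty":0,"tz":-2.5,"rx":0,"ry":0,"rz":-5.3,"gripper":-1},
    {"tx":0,"ty":0,"tz":-2.5,"rx":0,"ry":0,"rz":-5.3,"gripper":-1},
    {"tx":0,"ty":0,"tz":-2.5,"rx":0,"ry":0,"rz":-5.3,"gripper":-1},
    {"tx":0,"ty":0,"tz":-2.5,"rx":0,"ry":0,"rz":-5.3,"gripper":-1},
    {"tx":0,"ty":0,"tz":-2,"rx":0,"ry":0,"rz":-5.3,"gripper":-1},
    {"tx":0,"ty":0,"tz":-1,"rx":0,"ry":0,"rz":-5.3,"gripper":-1},
    {"tx":0,"ty":0,"tz":0,"rx":0,"ry":0,"rz":-5.3,"gripper":-1},
    {"tx":0,"ty":0,"tz":0,"rx":0,"ry":0,"rz":-5.3,"gripper":-1},
    {"tx":0,"ty":0,"tz":0,"rx":0,"ry":0,"rz":-5.3,"gripper":-1}
  ]
}}

```text
clock: 5.0
eef_pos: [562.7, -263.9, 240.6]
tcp_rot: [3.141, 0.0, 1.845]
contact_force: [0.4, -0.4, -3.5]
opening: 0.645
```

Call:
{"op": "move_arm", "data": {
  "increments": [
    {"tx":0,"ty":0,"tz":0,"rx":0,"ry":0,"rz":0,"gripper":-1},
    {"tx":0,"ty":0,"tz":0,"rx":0,"ry":0,"rz":0,"gripper":-1}
  ]
}}

```text
clock: 5.2
eef_pos: [562.8, -263.9, 239.9]
tcp_rot: [3.141, 0.0, 1.839]
contact_force: [0.3, 0.4, -2.2]
opening: 0.648
```

Call:
{"op": "move_arm", "data": {
  "increments": [
    {"tx":2.4,"ty":0.66,"tz":0,"rx":0,"ry":0,"rz":0,"gripper":-1},
    {"tx":4.2,"ty":1.16,"tz":0,"rx":0,"ry":0,"rz":0,"gripper":-1},
    {"tx":4.2,"ty":1.16,"tz":0,"rx":0,"ry":0,"rz":0,"gripper":-1},
    {"tx":4.2,"ty":1.16,"tz":0,"rx":0,"ry":0,"rz":0,"gripper":-1},
    {"tx":4.2,"ty":1.16,"tz":0,"rx":0,"ry":0,"rz":0,"gripper":-1},
    {"tx":4.2,"ty":1.16,"tz":0,"rx":0,"ry":0,"rz":0,"gripper":-1},
    {"tx":4.2,"ty":1.16,"tz":0,"rx":0,"ry":0,"rz":0,"gripper":-1},
    {"tx":4.2,"ty":1.16,"tz":0,"rx":0,"ry":0,"rz":0,"gripper":-1},
    {"tx":4.2,"ty":1.16,"tz":0,"rx":0,"ry":0,"rz":0,"gripper":-1},
    {"tx":4.2,"ty":1.16,"tz":0,"rx":0,"ry":0,"rz":0,"gripper":-1},
    {"tx":4.2,"ty":1.16,"tz":0,"rx":0,"ry":0,"rz":0,"gripper":-1},
    {"tx":2.0,"ty":0.5,"tz":0,"rx":0,"ry":0,"rz":0,"gripper":-1}
  ]
}}

```text
clock: 6.4
eef_pos: [561.6, 220.7, 239.7]
tcp_rot: [3.141, -0.001, 1.841]
contact_force: [0.3, -0.9, -2.3]
opening: 0.651
```

Call:
{"op": "move_arm", "data": {
  "increments": [
    {"tx":0,"ty":0,"tz":1.5,"rx":0,"ry":0,"rz":0,"gripper":-1},
    {"tx":0,"ty":0,"tz":2,"rx":0,"ry":0,"rz":0,"gripper":-1},
    {"tx":0,"ty":0,"tz":2,"rx":0,"ry":0,"rz":0,"gripper":-1},
    {"tx":0,"ty":0,"tz":1.5,"rx":0,"ry":0,"rz":0,"gripper":-1},
    {"tx":0,"ty":0,"tz":0,"rx":0,"ry":0,"rz":0,"gripper":-1},
    {"tx":0,"ty":0,"tz":0,"rx":0,"ry":0,"rz":0,"gripper":-1}
  ]
}}

```text
clock: 7.0
eef_pos: [562.0, 216.7, 169.3]
tcp_rot: [-3.141, 0.0, 1.84]
contact_force: [0.3, 0.2, -2.3]
opening: 0.648
```

```bash
cat > look.py <<'E'
import sys
from rig import r
from h import *
n=sys.argv[1];out=[]
s,p,d,W=wrist(r);print(s["eef_pos"].round(1),np.degrees(s["tcp_rot"]).round(1),s["qpos"].round(2),s["clock"],s["contact_force"].round(1))
def rep(c,p,d,W):
    z=W[...,2];k=masks(p,W,d);b=k["blue"]&near(W,563,217,65);o=k["orange"]&near(W,563,217,65)
    if b.sum()<20: print(c,"no blue");return
    top=np.percentile(z[b],98);print(c,"cup top",round(top,1),"low",np.percentile(z[b],2).round(1),"rim",rect(W,b&(z>top-6)),"allcup",rect(W,b))
    if o.sum()>20: zt=np.percentile(z[o],97);print("  collar top",zt.round(1),rect(W,o&(z>zt-6)))
rep("wrist",p,d,W);out.append(p)
for c in("scene","side"):
    p,d=r.grab_frame(c);rep(c,p,d,world(r.camera_model(c),d));out.append(p)
cv2.imwrite(f"pics/{n}.png",np.hstack([cv2.resize(out[0],(400,300)),cv2.resize(out[1][180:360,240:480],(400,300))])[:,:,::-1])
E
python3 look.py e
```

```text
[562.  216.7 169.3] [-180.     0.   105.4] [ 0.37  0.38  1.74 -0.    1.02  0.1 ] 7.0 [ 0.3  0.2 -2.3]
wrist cup top 243.3 low 133.2 rim (array([539.3, 224.6]), array([82.6, 13.4]), 19.4, 439) allcup (array([548.7, 214.3]), array([95.3, 56.3]), 15.0, 19468)
  collar top 253.0 (array([566.6, 227.9]), array([115.3,   2.5]), 18.7, 32)
scene cup top 412.8 low 38.6 rim (array([575.3, 259.2]), array([10.8, 16.5]), 68.5, 30) allcup (array([565.9, 215.6]), array([123.7,  74.5]), 32.7, 1337)
  collar top 68.1 (array([563. , 217.7]), array([72.4, 74.2]), 16.7, 182)
side cup top 215.6 low 131.1 rim (array([560.1, 206.1]), array([93.2, 53.9]), 37.9, 97) allcup (array([556.7, 213.2]), array([97.7, 62.3]), 13.7, 823)
  collar top 66.7 (array([564.4, 216.6]), array([75.5, 77. ]), 15.1, 114)
```

View pics/e.png

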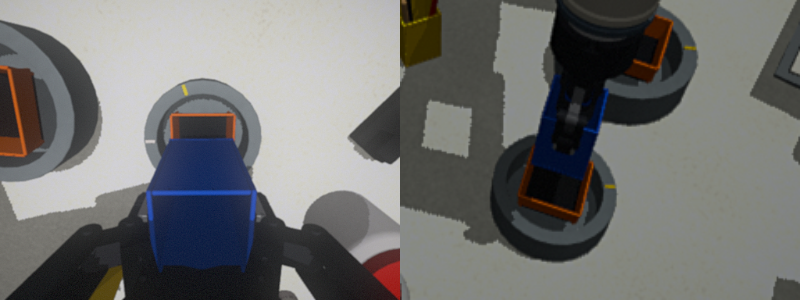

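The wrist view has the held cup at (200,220), right in front of the collar at (203,125) and square to it. The scene view agrees, with the collar at (555,185) in the composite. I lower with a small correction, then approach the seat slowly.

Call:
{"op": "move_arm", "data": {
  "increments": [
    {"tx":0,"ty":0.1,"tz":1.5,"rx":0,"ry":0,"rz":0,"gripper":-1},
    {"tx":0,"ty":0,"tz":1.5,"rx":0,"ry":0,"rz":0,"gripper":-1},
    {"tx":0,"ty":0,"tz":1,"rx":0,"ry":0,"rz":0,"gripper":-1},
    {"tx":0,"ty":0,"tz":1,"rx":0,"ry":0,"rz":0,"gripper":-1},
    {"tx":0,"ty":0,"tz":0.7,"rx":0,"ry":0,"rz":0,"gripper":-1},
    {"tx":0,"ty":0,"tz":0.6,"rx":0,"ry":0,"rz":0,"gripper":-1},
    {"tx":0,"ty":0,"tz":0.5,"rx":0,"ry":0,"rz":0,"gripper":-1},
    {"tx":0,"ty":0,"tz":0.4,"rx":0,"ry":0,"rz":0,"gripper":-1},
    {"tx":0,"ty":0,"tz":0.4,"rx":0,"ry":0,"rz":0,"gripper":-1},
    {"tx":0,"ty":0,"tz":0,"rx":0,"ry":0,"rz":0,"gripper":-1}
  ]
}}

```text
clock: 8.15
eef_pos: [562.7, 217.4, 92.9]
tcp_rot: [-3.141, 0.0, 1.841]
contact_force: [0.6, 0.2, -2.5]
opening: 0.646
```

Call:
{"op": "move_arm", "data": {
  "increments": [
    {"tx":0,"ty":0,"tz":0.2,"rx":0,"ry":0,"rz":0,"gripper":-1},
    {"tx":0,"ty":0,"tz":0.2,"rx":0,"ry":0,"rz":0,"gripper":-1},
    {"tx":0,"ty":0,"tz":0,"rx":0,"ry":0,"rz":0,"gripper":-1}
  ]
}}

```text
clock: 8.45
eef_pos: [562.9, 217.5, 89.2]
tcp_rot: [-3.141, 0.0, 1.841]
contact_force: [0.4, -0.4, -2.2]
opening: 0.648
```

Call:
{"op": "move_arm", "data": {
  "increments": [
    {"tx":0,"ty":0,"tz":0.15,"rx":0,"ry":0,"rz":0,"gripper":-1},
    {"tx":0,"ty":0,"tz":0.15,"rx":0,"ry":0,"rz":0,"gripper":-1},
    {"tx":0,"ty":0,"tz":0,"rx":0,"ry":0,"rz":0,"gripper":-1}
  ]
}}

```text
clock: 8.75
eef_pos: [563.0, 217.7, 86.2]
tcp_rot: [3.141, -0.0, 1.841]
contact_force: [0.5, 1.4, -2.1]
opening: 0.644
```

Call:
{"op": "move_arm", "data": {
  "increments": [
    {"tx":0,"ty":0,"tz":0.15,"rx":0,"ry":0,"rz":0,"gripper":-1},
    {"tx":0,"ty":0,"tz":0,"rx":0,"ry":0,"rz":0,"gripper":-1}
  ]
}}

```text
clock: 8.95
eef_pos: [563.0, 217.8, 84.8]
tcp_rot: [3.141, -0.0, 1.841]
contact_force: [-0.6, 3.3, -1.1]
opening: 0.646
```

Call:
{"op": "move_arm", "data": {
  "increments": [
    {"tx":-0.05,"ty":0,"tz":0.1,"rx":0,"ry":0,"rz":0,"gripper":-1},
    {"tx":0,"ty":0,"tz":0.1,"rx":0,"ry":0,"rz":0,"gripper":-1},
    {"tx":0,"ty":0,"tz":0,"rx":0,"ry":0,"rz":0,"gripper":-1}
  ]
}}

```text
clock: 9.25
eef_pos: [563.2, 217.7, 83.9]
tcp_rot: [3.141, -0.001, 1.841]
contact_force: [-4.4, 3.7, 8.5]
opening: 0.649
```

```bash
python3 look.py f
```

```text
[563.2 217.7  83.9] [ 1.800e+02 -1.000e-01  1.055e+02] [0.37 0.49 1.79 0.   0.86 0.09] 9.25 [-4.4  3.7  8.5]
wrist cup top 157.9 low 50.6 rim (array([554.2, 228.1]), array([115.1,  17.5]), 18.4, 449) allcup (array([557.3, 217.3]), array([115.5,  56. ]), 15.2, 20043)
  collar top 67.7 (array([549.5, 238.5]), array([90.1, 33.9]), 21.1, 1131)
scene cup top 331.2 low 48.9 rim (array([577. , 260.9]), array([11.7, 16.9]), 64.3, 23) allcup (array([574.2, 224.6]), array([102.4,  83.1]), 18.5, 888)
  collar top 68.1 (array([573.4, 224.4]), array([97.7, 80.5]), 15.9, 190)
side cup top 129.3 low 67.8 rim (array([574.9, 209.9]), array([77.2, 47.1]), 56.0, 74) allcup (array([564.1, 212.9]), array([70.7, 58.1]), 22.5, 509)
  collar top 66.3 (array([551.3, 198.1]), array([50.9, 94.6]), 55.0, 62)
```

View pics/f.png

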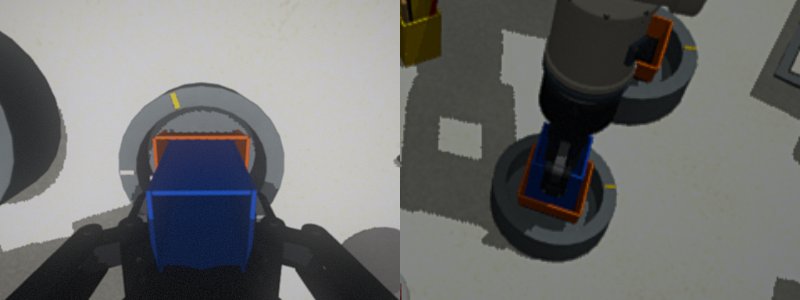

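The cup sits in the raised collar. Contact is at TCP z 83.9 against an expected 84, and both views show it inside the orange square with no rotation. I begin the twist, going down 0.9 mm per 4°.

Call:
{"op": "move_arm", "data": {
  "increments": [
    {"tx":0,"ty":0,"tz":0,"rx":0,"ry":0,"rz":0,"gripper":-1},
    {"tx":0,"ty":0,"tz":0.09,"rx":0,"ry":0,"rz":4,"gripper":-1},
    {"tx":0,"ty":0,"tz":0.09,"rx":0,"ry":0,"rz":4,"gripper":-1},
    {"tx":0,"ty":0,"tz":0.09,"rx":0,"ry":0,"rz":4,"gripper":-1},
    {"tx":0,"ty":0,"tz":0.09,"rx":0,"ry":0,"rz":4,"gripper":-1},
    {"tx":0,"ty":0,"tz":0.09,"rx":0,"ry":0,"rz":4,"gripper":-1}
  ],
  "squeeze": 100
}}

```text
clock: 10.0
eef_pos: [563.3, 217.7, 79.6]
tcp_rot: [3.141, -0.001, 1.49]
contact_force: [-4.7, 3.6, 11.6]
opening: 0.646
```

```bash
python3 look.py g; python3 -c "
from rig import r
s=r.sense();print(s['wrist_torque'],s['contact_force'])"
```

```text
[563.3 217.7  79.6] [ 1.80e+02 -1.00e-01  8.53e+01] [0.37 0.5  1.8  0.   0.85 0.45] 10.0 [-4.7  3.6 11.6]
wrist cup top 152.8 low 46.3 rim (array([544.1, 228.8]), array([84.8, 19.4]), 2.9, 425) allcup (array([557.1, 219.4]), array([ 56. , 113.9]), 85.7, 19956)
  collar top 63.5 (array([564.6, 242.5]), array([27.6, 73.2]), 86.2, 1156)
scene cup top 276.7 low 36.0 rim (array([587.7, 228.6]), array([24.5, 83. ]), 15.8, 37) allcup (array([571.3, 226.2]), array([103.7,  87.4]), 17.0, 972)
  collar top 68.8 (array([581. , 229.4]), array([51.7, 97.8]), 39.8, 24)
side cup top 124.6 low 64.0 rim (array([566.1, 215. ]), array([64.4, 58.5]), 76.0, 87) allcup (array([565.3, 216.2]), array([65.1, 60. ]), 84.7, 545)
  collar top 62.4 (array([548.1, 203.3]), array([55.7, 97.1]), 39.3, 58)
[ 0.68704404  0.85062791 -0.17142453] [-3.51689142  3.45172762 10.17225878]
```

View pics/g.png

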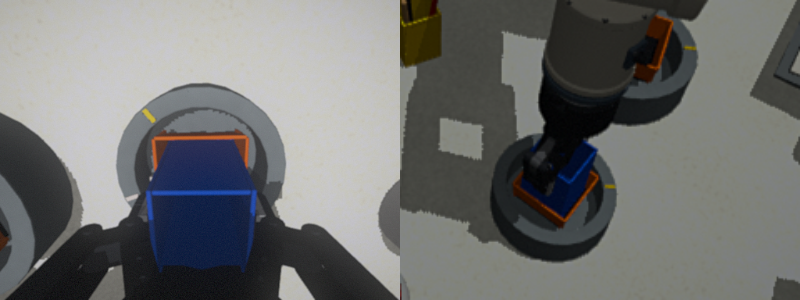

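The collar turns with the cup: it is square to it in the wrist view and its mouth has dropped 4.2 mm for 20°, as expected. I continue.

Call:
{"op": "move_arm", "data": {
  "increments": [
    {"tx":0,"ty":0,"tz":0.09,"rx":0,"ry":0,"rz":4,"gripper":-1},
    {"tx":0,"ty":0,"tz":0.09,"rx":0,"ry":0,"rz":4,"gripper":-1},
    {"tx":0,"ty":0,"tz":0.09,"rx":0,"ry":0,"rz":4,"gripper":-1},
    {"tx":0,"ty":0,"tz":0.09,"rx":0,"ry":0,"rz":4,"gripper":-1},
    {"tx":0,"ty":0,"tz":0.09,"rx":0,"ry":0,"rz":4,"gripper":-1},
    {"tx":0,"ty":0,"tz":0.09,"rx":0,"ry":0,"rz":4,"gripper":-1},
    {"tx":0,"ty":0,"tz":0.09,"rx":0,"ry":0,"rz":4,"gripper":-1},
    {"tx":0,"ty":0,"tz":0.09,"rx":0,"ry":0,"rz":4,"gripper":-1},
    {"tx":0,"ty":0,"tz":0.09,"rx":0,"ry":0,"rz":4,"gripper":-1},
    {"tx":0,"ty":0,"tz":0.09,"rx":0,"ry":0,"rz":4,"gripper":-1},
    {"tx":0,"ty":0,"tz":0.09,"rx":0,"ry":0,"rz":4,"gripper":-1}
  ]
}}

```text
clock: 11.25
eef_pos: [563.2, 217.5, 69.8]
tcp_rot: [-3.141, -0.001, 0.721]
contact_force: [-5.8, 3.1, 13.8]
opening: 0.645
```

Call:
{"op": "move_arm", "data": {
  "increments": [
    {"tx":0,"ty":0,"tz":0.09,"rx":0,"ry":0,"rz":4,"gripper":-1},
    {"tx":0,"ty":0,"tz":0.07,"rx":0,"ry":0,"rz":3,"gripper":-1},
    {"tx":0,"ty":0,"tz":0,"rx":0,"ry":0,"rz":1,"gripper":-1},
    {"tx":0,"ty":0,"tz":0,"rx":0,"ry":0,"rz":1,"gripper":-1},
    {"tx":0,"ty":0,"tz":0,"rx":0,"ry":0,"rz":0,"gripper":-1}
  ]
}}

```text
clock: 11.75
eef_pos: [563.4, 217.5, 68.0]
tcp_rot: [-3.141, -0.001, 0.567]
contact_force: [-3.1, 3.2, 9.8]
opening: 0.647
```

```bash
python3 look.py i; python3 -c "
from rig import r
s=r.sense();print(s['wrist_torque'],s['contact_force'])"
```

```text
[563.4 217.5  68. ] [-1.80e+02 -1.00e-01  3.25e+01] [0.37 0.51 1.8  0.   0.83 1.37] 11.75 [-3.1  3.2  9.8]
wrist cup top 141.9 low 35.3 rim (array([563.2, 239.7]), array([20.5, 80. ]), 46.7, 450) allcup (array([559.2, 226.3]), array([55.8, 91.7]), 32.6, 19117)
  collar top 51.7 (array([583. , 232.9]), array([27.1, 73.5]), 35.0, 1125)
scene cup top 262.7 low 27.3 rim (array([589. , 226.4]), array([24.7, 78.7]), 14.3, 38) allcup (array([567.1, 219.7]), array([ 68. , 125.8]), 38.0, 1317)
  collar top 320.5 (array([572.9, 262.6]), array([28.7, 10.1]), 32.7, 20)
side cup top 113.1 low 52.2 rim (array([562.7, 213.9]), array([61.1, 57.8]), 28.4, 80) allcup (array([563.9, 215.1]), array([63.1, 59.3]), 31.0, 535)
  collar top 51.3 (array([559.3, 199.2]), array([56.4, 96.9]), 76.4, 64)
[0.51222915 0.72568376 0.05834257] [-4.35696741  3.09822855 10.69818923]
```

View pics/i.png

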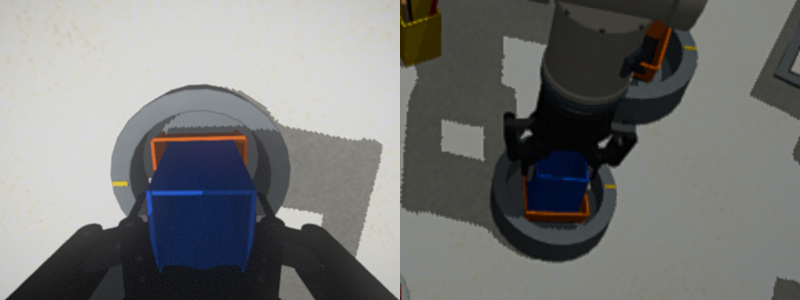

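The twist is complete: the tool turned 73° and dropped 15.9 mm. The yellow tick at (120,184) now sits where the white tick was before the twist. I release and lift straight up.

Call:
{"op": "move_arm", "data": {
  "increments": [
    {"tx":0,"ty":0,"tz":0,"rx":0,"ry":0,"rz":0,"gripper":1},
    {"tx":0,"ty":0,"tz":0,"rx":0,"ry":0,"rz":0,"gripper":1},
    {"tx":0,"ty":0,"tz":0,"rx":0,"ry":0,"rz":0,"gripper":1},
    {"tx":0,"ty":0,"tz":0,"rx":0,"ry":0,"rz":0,"gripper":1},
    {"tx":0,"ty":0,"tz":0,"rx":0,"ry":0,"rz":0,"gripper":1},
    {"tx":0,"ty":0,"tz":0,"rx":0,"ry":0,"rz":0,"gripper":1}
  ]
}}

```text
clock: 12.5
eef_pos: [563.0, 216.9, 66.7]
tcp_rot: [3.142, 0.0, 0.567]
contact_force: [-0.6, 0.7, -0.4]
opening: 1.0
```

Call:
{"op": "move_arm", "data": {
  "increments": [
    {"tx":0,"ty":0,"tz":-0.5,"rx":0,"ry":0,"rz":0,"gripper":1},
    {"tx":0,"ty":0,"tz":-1,"rx":0,"ry":0,"rz":0,"gripper":1},
    {"tx":0,"ty":0,"tz":-2,"rx":0,"ry":0,"rz":0,"gripper":1},
    {"tx":0,"ty":0,"tz":-2.5,"rx":0,"ry":0,"rz":0,"gripper":1},
    {"tx":0,"ty":0,"tz":-2.5,"rx":0,"ry":0,"rz":0,"gripper":1},
    {"tx":0,"ty":0,"tz":-2.5,"rx":0,"ry":0,"rz":0,"gripper":1},
    {"tx":0,"ty":0,"tz":-2.5,"rx":0,"ry":0,"rz":0,"gripper":1},
    {"tx":0,"ty":0,"tz":-1.5,"rx":0,"ry":0,"rz":0,"gripper":1},
    {"tx":0,"ty":0,"tz":0,"rx":0,"ry":0,"rz":0,"gripper":1},
    {"tx":0,"ty":0,"tz":0,"rx":0,"ry":0,"rz":0,"gripper":1}
  ]
}}

```text
clock: 13.5
eef_pos: [562.8, 216.9, 216.5]
tcp_rot: [-3.142, 0.0, 0.567]
contact_force: [0.1, 0.3, -0.2]
opening: 1.0
```

```bash
python3 look.py j; python3 - <<'E'
from rig import r
from h import *
s,p,d,W=wrist(r);z=W[...,2];b=masks(p,W,d)["blue"]&near(W,563,217,50)
print("rim z 60-85:",rect(W,b&(z>66)&(z<85)),np.percentile(z[b],[90,97]))
for sx in(-1,1):
  q=b&(z>66)&(z<85)&((W[...,0]-563)*sx>10);print(np.percentile(z[q],[50,90]))
for c in("scene","side"):
    p,d=r.grab_frame(c);W=world(r.camera_model(c),d);z=W[...,2];b=masks(p,W,d)["blue"]&near(W,563,217,50)
    print(c,rect(W,b&(z>60)&(z<85)),np.percentile(z[b&(z<90)],97));y=near(W,462,-62,60)&(z>5)&(z<95);print("pen",rect(W,y))
E
```

```text
[562.8 216.9 216.5] [-180.     0.    32.5] [0.37 0.33 1.7  0.   1.11 1.37] 13.5 [ 0.1  0.3 -0.2]
wrist cup top 297.7 low 24.8 rim (array([562.5, 246. ]), array([ 9.9, 77.1]), 35.2, 44) allcup (array([541.8, 224.6]), array([85.4, 91.9]), 35.4, 1857)
  collar top 301.1 (array([572.9, 225.7]), array([ 10.6, 123.5]), 31.9, 36)
scene cup top 414.2 low 28.1 rim (array([588.2, 227.2]), array([25.8, 82.6]), 14.4, 58) allcup (array([567.4, 220.2]), array([ 74.2, 125.5]), 40.4, 1792)
  collar top 294.8 (array([553.9, 247.4]), array([23.1, 62.6]), 52.3, 19)
side cup top 112.8 low 53.0 rim (array([564.5, 215.5]), array([60.6, 55.4]), 33.3, 83) allcup (array([564. , 214.7]), array([63.5, 57.8]), 32.4, 603)
  collar top 52.2 (array([561.9, 198.8]), array([ 56.1, 100.2]), 80.9, 59)
rim z 60-85: (array([564.1, 218.4]), array([53.2, 50. ]), 35.6, 37) [113.24775231 113.97211816]
[73.34349923 78.63094881]
[77.51792606 80.24635234]
scene (array([563.1, 216.3]), array([56.2, 55.1]), 33.5, 425) 88.52797508507808
pen (array([462.1, -61.8]), array([58.7, 56.8]), 59.8, 1072)
side (array([556.8, 196.6]), array([42. , 71.4]), 74.4, 201) 89.01716670381623
pen (array([462.9, -62.5]), array([62.5, 55.2]), 60.0, 996)
```

View pics/j.png

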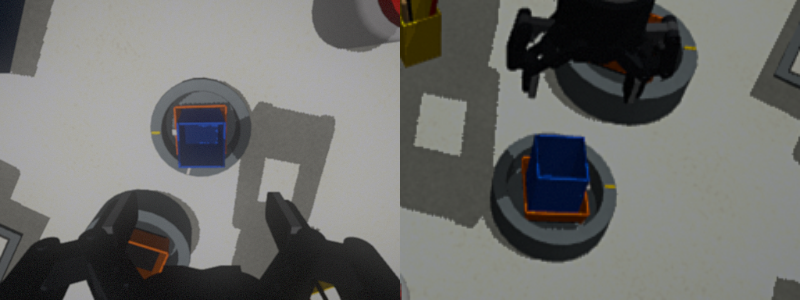

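The cup is upright and centred. Its rim is at z≈112.8 (112 when fully home), and the white collar tick at (590,189) faces the yellow one at (610,187). The gripper is clear, so I hand in.

```bash
python3 -c "
from rig import r
print(r.sign_off())"
```

```text
the job is handed in; nothing more can be done
None
```

I stood the left blue cup in the collar of the smaller holder, wound it 73° clockwise to the bottom and let go. The job was handed in at about 14 s of the 48 s allowed; the hand-in reports no verdict.

**Last checks:**
- **Cup height:** the rim is at z ≈ 113 mm in the side and wrist views, against 112 mm when fully home.
- **Cup position:** it is centred within about 2 mm of the holder axis and looks upright in the last picture.
- **Collar:** it wound down about 16 mm, and its sides now stand at about 33°, which is 72° from the start. Its white tick faces the yellow one.
- **Yellow cup:** its measured position agrees with the start to under 1 mm.
- **Gripper:** it is open about 10 cm above the cup's rim, touching nothing.

**What failed or disagreed:**
- The first two move calls were refused as invalid input and moved nothing; rows giving every field were accepted.
- Some automatic rim fits in the last views were useless: some of their colour and height cuts took in gripper pixels or the cup's side walls. I went by the cleaner fits and the pictures.

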